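# Set the flip tags on a lab stock board

## Robot

A 7-joint arm with a two-finger parallel gripper is mounted at the origin on the work surface. World frame = base frame: x ahead of the robot, y to its left, z up, the work surface at z = 0. Lengths are in m, angles in rad, forces in N, time in s.
With the tool pointing down it reaches from about 0.4 to 0.875 m from the base axis. Payload 4.4 kg.
Tool frame: the origin (TCP) lies at the very end of the fingers, on their centre line; the grasp point (between the pads) lies robot.hold_point_z behind it (robot.hold_point_z is the distance from the TCP to the grasp point, in m); z points along the fingers, y is the line along which they close (so a half turn about z gives the same grasp; the last joint's range is limited). The gripper opens to 85 mm and grips with 20 to 120 N. Pads are 22 mm wide; open, the fingers measure 114 mm over their backs; the gripper's body (76 mm by 85 mm) begins 54 mm behind the grasp point. The pads swing forward as they close: fully open they stand 13 mm farther back than shut.
Start: joints at [-1.329, 0.628, 0.038, 1.517, -0.027, 0.996, -0.02], TCP at [0.197, 0.619, 0.231] pointing down, gripper open.
Joint ranges: [-3.06, 3.06], [-0.37, 2.12], [-1.25, 1.32], [0.18, 2.47], [-1.1, 4.24], [0.23, 1.98], [-2.94, 2.94]. Speed limits (rad/s): [2.57, 2.57, 3.14, 3.14, 3.14, 3.14, 3.14].

## Interface

Orientations are given as a rotation vector (axis times angle).
In Python, from plant import robot, viewer, models gives the robot as it stands.
- The arm moves only by the tool send_rows, never from a script. Its argument "increments" is a list of rows, each an object of numbers: "rx", "ry", "rz": the turn, a rotation vector about the world's x, y, z in degrees; "dx", "dy", "dz": the shift along the world's x, y, z in m; "gripper": the opening, from 0 (shut) to 1 (fully open). A call has 1 to 20 rows; each row shifts and turns the commanded pose from where the row before left it; what a row does not reach is not made up. A row lasts 1/8 s, in which the tool goes at most 62.5 mm and 10.7 degrees, less where a joint would pass 70% of its speed; a pose out of reach is approached as far as the arm can. A call with a gripper value outside its range is refused whole. The fingers move at their own pace and stop on an object; "squeeze" is the grip in N (left out, the last holds). Time passes only in rows, so rows that do not move let the fingers close. It gives the time, the measured TCP pose, the force, the opening and the grip force at its end, in the units of the state.
- robot.state(): the state, without advancing time (a new reading comes with each control period).
- viewer.snapshot(name): name is "scene" or "side" or "wrist"; returns the picture (400x640x3 uint8, red, green, blue); there is no depth.
- viewer.calibration(name): a dict with "fx", "fy", "cx", "cy" (pixels), "k1" (the pictures are not rectified: a ray, as slopes to the right and down, at radius r is drawn at 1 + k1 r^2 times it, then the intrinsics apply), "xyz" and "orientation" of the camera in the world. Camera axes: x right, y down, z forward; pixel columns grow to the right and rows downward; lengths in m; the calibration is good to about 2 mm. A picture is of the moment at which its call begins: read the wrist's pose just before it. calibration takes no time and is no camera call; for the wrist camera it gives the pose at the moment of the call.
- robot.sign_off(): hands the job in; it is judged then, once.
Trained networks look in the newest picture that a camera, given by its name, has taken for a name from the list of things; names that differ only in an ending like _2 or _b are one class to them, and where a whole thing is asked for, a point or a joint stands for the part that bears it (a point fixed in the world has none). Each returns a list of dicts, best first, with "confidence" (0 to 1); they miss things now and then, are a little off and sometimes report something else, mostly with a low value. They report only what shows in the picture. A call takes as long as a camera call.
- models.spot_in(camera, query): "rect" ([left, top, right, bottom] in pixels, round what is visible of it).
The state is a dict: "time_s": time; "joint_pos": joint angles; "joint_vel": joint speeds; "effort": joint torques, N m; "position": TCP position; "eef_rot": TCP orientation; "wrist_force": force on the tool from outside, world axes, zero at the start; "ft_torque": the same for the moment, N m; "gripper_width": opening from 0.0 (shut) to 1.0 (fully open); "gripper_force": force on a finger pad.
Only numpy, scipy, OpenCV 4.12 (cv2) and the standard library are available. Lean on these libraries where they do the work, as an engineer would, in place of code of your own. Each camera call takes 0.05 s, during which the arm holds its last target. There are 200 camera calls.

## Task

On the lab stock board every bin has a hinged flip tag in its own lane. With a fingertip, gently push over the tags that are wrong, so that every bin packed full of tubes has its tag lying green face up and the one that has run out (a single tube left on its floor) has its tag lying red face up. Do not pinch or press hard on a tag, grasp or lift nothing, and leave the bins and the other things on the bench where they stand.

Things in the scene. Friction and masses are not known exactly. Their poses are not given: they have to be found in the camera images.
- board: fixed white stock board lying flat, 300 x 420 mm, 12 mm thick. Origin on its underside, on the line of the tag stands; x points from the bins to the tags (roughly away from the robot), y along the row. Grey lines part it into four lanes 98 mm wide along y, each with one bin (x about -150 mm) and one flip tag (x = 0). Clear: 105 mm from hinge line to bin wall; 80 mm beyond the tags
- stand_a: fixed aluminium foot of flip tag a, in any lane. Origin at the centre of its underside, on the board's top (z = 12 mm); axes parallel to the board's. 26 x 60 mm, 6 mm high, with an ear at each end (12 x 4 mm, tops 27 mm above the origin, at y = +-27.5 mm); the hinge axle runs along y, 22 mm above the origin
- tag_a (a joint): hinge of the tag on stand_a, rad: leaf 46 mm wide, 4 mm thick; its free edge, 51 mm from the axle, is a free-turning roller sleeve 8 mm thick. 0 = upright; + = leaning to the stand's +x, green face on top; - = leaning to -x (to the bins), red on top. Stops at +-1.2: edge then 48 mm from the hinge line, 40 mm above the board. Swings freely, falls to the stop on the side where it is let go; a level push of 1-2 N on the sleeve turns it
- stand_b: fixed aluminium foot of flip tag b, in any lane. Origin at the centre of its underside, on the board's top (z = 12 mm); axes parallel to the board's. 26 x 60 mm, 6 mm high, with an ear at each end (12 x 4 mm, tops 27 mm above the origin, at y = +-27.5 mm); the hinge axle runs along y, 22 mm above the origin
- tag_b (a joint): hinge of the tag on stand_b, rad: leaf 46 mm wide, 4 mm thick; its free edge, 51 mm from the axle, is a free-turning roller sleeve 8 mm thick. 0 = upright; + = leaning to the stand's +x, green face on top; - = leaning to -x (to the bins), red on top. Stops at +-1.2: edge then 48 mm from the hinge line, 40 mm above the board. Swings freely, falls to the stop on the side where it is let go; a level push of 1-2 N on the sleeve turns it
- stand_c: fixed aluminium foot of flip tag c, in any lane. Origin at the centre of its underside, on the board's top (z = 12 mm); axes parallel to the board's. 26 x 60 mm, 6 mm high, with an ear at each end (12 x 4 mm, tops 27 mm above the origin, at y = +-27.5 mm); the hinge axle runs along y, 22 mm above the origin
- tag_c (a joint): hinge of the tag on stand_c, rad: leaf 46 mm wide, 4 mm thick; its free edge, 51 mm from the axle, is a free-turning roller sleeve 8 mm thick. 0 = upright; + = leaning to the stand's +x, green face on top; - = leaning to -x (to the bins), red on top. Stops at +-1.2: edge then 48 mm from the hinge line, 40 mm above the board. Swings freely, falls to the stop on the side where it is let go; a level push of 1-2 N on the sleeve turns it
- stand_d: fixed aluminium foot of flip tag d, in any lane. Origin at the centre of its underside, on the board's top (z = 12 mm); axes parallel to the board's. 26 x 60 mm, 6 mm high, with an ear at each end (12 x 4 mm, tops 27 mm above the origin, at y = +-27.5 mm); the hinge axle runs along y, 22 mm above the origin
- tag_d (a joint): hinge of the tag on stand_d, rad: leaf 46 mm wide, 4 mm thick; its free edge, 51 mm from the axle, is a free-turning roller sleeve 8 mm thick. 0 = upright; + = leaning to the stand's +x, green face on top; - = leaning to -x (to the bins), red on top. Stops at +-1.2: edge then 48 mm from the hinge line, 40 mm above the board. Swings freely, falls to the stop on the side where it is let go; a level push of 1-2 N on the sleeve turns it
- full_bin_a: loose grey open bin 80 x 78 mm, 46 mm high, origin at the centre of its underside, standing on the board in any of the four lanes; full: packed with 16 upright tubes with orange caps, cap tops 54 mm above its underside
- full_bin_b: loose grey open bin 80 x 78 mm, 46 mm high, origin at the centre of its underside, standing on the board in any of the four lanes; full: packed with 16 upright tubes with blue caps, cap tops 54 mm above its underside
- full_bin_c: loose grey open bin 80 x 78 mm, 46 mm high, origin at the centre of its underside, standing on the board in any of the four lanes; full: packed with 16 upright tubes with yellow caps, cap tops 54 mm above its underside
- empty_bin: loose grey open bin 80 x 78 mm, 46 mm high, origin at the centre of its underside, standing on the board in any of the four lanes; run out: only one tube lies on its floor, so it is not full
- reagent_bottle: bystander: loose glass bottle with blue cap, 70 mm diameter, 150 mm high, standing left of the board; origin at the centre of its underside
- tip_box: bystander: loose blue pipette-tip box 82 x 117 mm, 60 mm high, right of the board; origin at the centre of its underside
- tube_rack: bystander: loose white tube rack 50 x 140 mm, 60 mm high, beyond the board; origin at the centre of its underside

How it is judged:
By the outcome, as a careful person would: the job done as asked, in the order asked, and still so for the second after the job is handed in, with the robot touching nothing.
It also fails if it takes over 64 s, if anything falls off the work surface, if the arm or the gripper's body presses on something with over 40 N, if the wrist force passes 120 N, or if a joint passes its speed limit or range.

## Working session

There is one attempt and no reset: what is moved stays moved. The work goes in short steps, Python scripts to look and compute and a tool call to move; the robot and the scene stay as the last step left them, time stands still between calls to the robot, and variables do not carry over. Pictures are saved under pics/ and viewed, at most 10 in all, crops included, and the job is handed in when it is done.

Besides the shell and the picture viewer there is one more tool, called after "Request:" as name(argument=value, ...), one argument or row to a line, values as JSON. send_rows: Moves the arm, as the interface text tells. Its arguments: {"type":"object","properties":{"increments":{"type":"array"},"squeeze":{"type":"number"}},"required":["increments"]}

```bash
mkdir -p pics; python3 - <<'E'
from plant import robot, viewer, models
import cv2
for n in ("scene","side"):
    im=viewer.snapshot(n); cv2.imwrite(f"pics/{n}0.png",im[:,:,::-1])
    print(n,viewer.calibration(n))
    for q in ("board","stand_a","tag_a","full_bin_a","empty_bin"):
        print(q,[([round(v) for v in d["rect"]],round(d["confidence"],2)) for d in models.spot_in(n,q)])
s=robot.state();print(s["position"],s["eef_rot"],s["time_s"],s["wrist_force"],robot.hold_point_z)
E
```

```text
scene {'fx': 431.8364920523335, 'fy': 431.8364920523335, 'cx': 324.6143588916398, 'cy': 184.90794525582584, 'k1': 0.010732997987235931, 'xyz': array([ 1.28031054, -0.36665508,  0.77972165]), 'orientation': array([-2.00249748, -1.28267987,  0.54359281])}
board [([257, 140, 435, 232], 0.87), ([322, 178, 347, 189], 0.23)]
stand_a [([285, 175, 313, 205], 0.94), ([355, 158, 381, 186], 0.83), ([385, 149, 412, 176], 0.68), ([322, 176, 346, 194], 0.5)]
tag_a [([392, 151, 410, 168], 0.84), ([326, 178, 349, 192], 0.69), ([356, 160, 376, 179], 0.57), ([284, 170, 307, 193], 0.54)]
full_bin_a [([360, 122, 400, 153], 0.9), ([297, 131, 338, 166], 0.59), ([265, 139, 302, 171], 0.59)]
empty_bin [([330, 126, 364, 159], 0.58)]
side {'fx': 460.3830903362764, 'fy': 460.3830903362764, 'cx': 324.5143916130549, 'cy': 197.68326042200218, 'k1': -0.09460628869883776, 'xyz': array([ 0.34224933, -0.7471355 ,  1.0286667 ]), 'orientation': array([-2.44768759,  0.37054913, -0.11320194])}
board [([235, 136, 364, 264], 0.96)]
stand_a [([288, 141, 310, 162], 0.82), ([304, 218, 333, 242], 0.78), ([295, 160, 319, 182], 0.71), ([315, 185, 335, 214], 0.7)]
tag_a [([297, 165, 315, 177], 0.69), ([294, 138, 306, 151], 0.66), ([307, 220, 328, 234], 0.6), ([314, 183, 339, 200], 0.54), ([253, 218, 288, 250], 0.44)]
full_bin_a [([251, 188, 282, 221], 0.91), ([242, 138, 272, 168], 0.9), ([251, 217, 288, 254], 0.7)]
empty_bin [([245, 164, 274, 190], 0.7), ([291, 138, 310, 153], 0.39)]
[0.19688631 0.61947082 0.23134484] [-4.81602025e-01 -3.10440910e+00 -8.58485854e-05] 0.6 [-0.02780787  0.62321702  0.33987572] 0.0187
```

View pics/scene0.png

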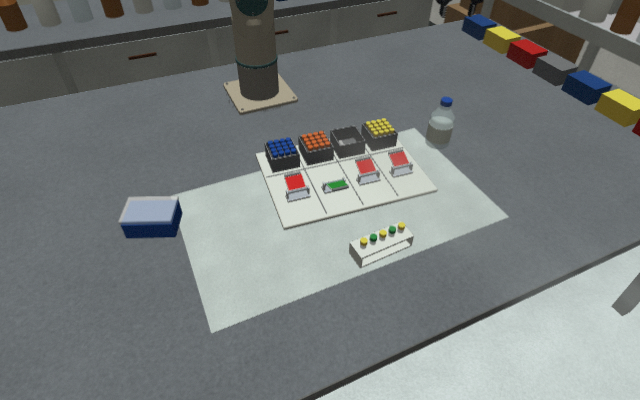

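View pics/side0.png

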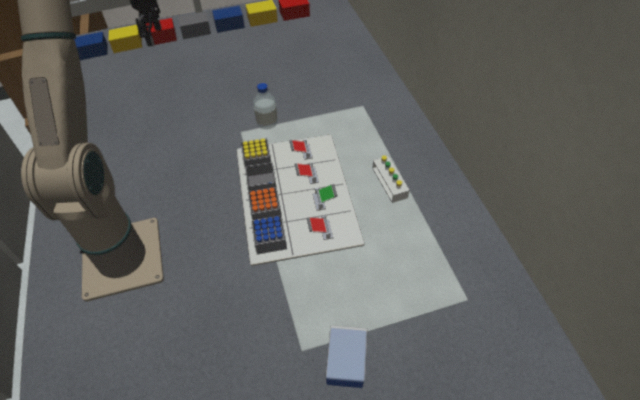

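The side and scene views agree. From right (−y) to left the lanes are blue/red tag (wrong), orange/green tag (correct), empty/red tag (correct) and yellow/red tag (wrong). In the side picture the wrong tags are near (318,226) and (299,147). Next I'll get precise geometry from enlarged crops.

```bash
python3 - <<'E'
import cv2
a=cv2.imread("pics/scene0.png")[115:240,250:445]; cv2.imwrite("pics/sc.png",cv2.resize(a,None,fx=4,fy=4,interpolation=cv2.INTER_CUBIC))
a=cv2.imread("pics/side0.png")[125:270,225:375]; cv2.imwrite("pics/sd.png",cv2.resize(a,None,fx=4,fy=4,interpolation=cv2.INTER_CUBIC))
E
```

```text
(no output)
```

View pics/sc.png

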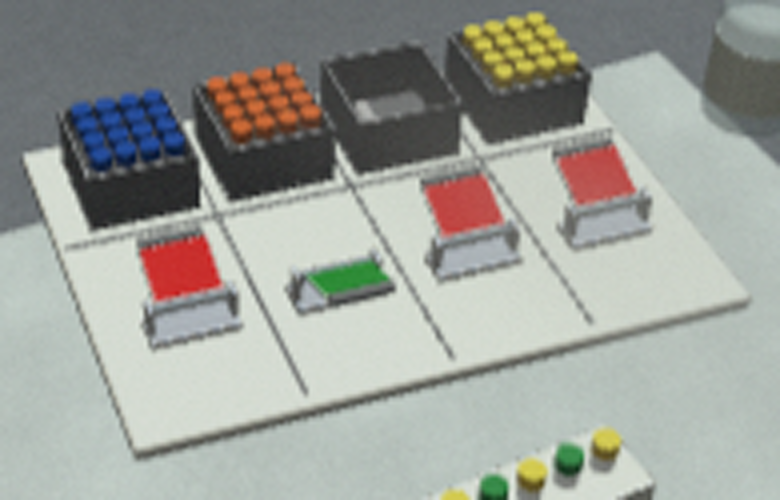

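View pics/sd.png

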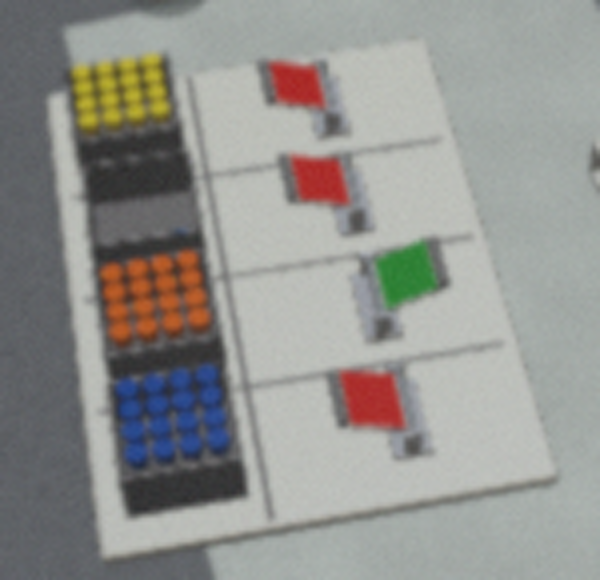

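```bash
cat > h.py <<'E'
import numpy as np
from scipy.spatial.transform import Rotation as R
def proj(c,P):
    q=R.from_rotvec(c["orientation"]).inv().apply(np.atleast_2d(P)-c["xyz"]); s=q[:,:2]/q[:,2:]
    s=s*(1+c["k1"]*(s**2).sum(1,keepdims=True)); return s*[c["fx"],c["fy"]]+[c["cx"],c["cy"]]
E
python3 - <<'E'
from h import *; from plant import viewer
from scipy.optimize import least_squares
cs=viewer.calibration("scene");cd=viewer.calibration("side")
O=[np.array([250,115]),np.array([225,125])]
f=lambda L,o:(np.array(L)+.5)/4-.5+o
cor=[f([[135,445],[748,296],[22,157],[655,52]],O[0]),f([[553,473],[425,39],[103,552],[50,95]],O[1])]
rol=[f([[171,234],[584,145]],O[0]),f([[337,398],[266,75]],O[1])]
ctr=np.array([[.15,-.21],[.15,.21],[-.15,-.21],[-.15,.21]])
# params: x0,y0 (tag line centre), yaw, ex (board centre x in board frame), y of lanes ±147
def W(p,L,z):
    c,s=np.cos(p[2]),np.sin(p[2]);L=np.array(L)
    return np.c_[L@np.array([[c,s],[-s,c]])+p[:2],np.full(len(L),z)]
def res(p):
    r=[]
    for i,c in enumerate((cs,cd)):
        r.append(proj(c,W(p,ctr+[p[3],0],.012))-cor[i])
        r.append(proj(c,W(p,[[-.048,-.147+p[4]],[-.048,.147+p[5]]],.052))-rol[i])
    return np.concatenate(r).ravel()
s=least_squares(res,[.6,.1,0.1,-.05,0,0]);p=s.x
print(p,np.degrees(p[2]));print(s.fun.reshape(-1,2).round(1))
for l in ([0,-.147+p[4]],[0,.147+p[5]],[-.048,-.147+p[4]],[-.048,.147+p[5]],[-.11,-.147],[-.11,.147]):print(l,W(p,[l],0)[0].round(3))
np.save("p.npy",p)
E
```

```text
[ 0.55648293  0.07251179 -0.13046957 -0.05981202 -0.00754141 -0.00646485] -7.475355468811019
[[  1.   -0.3]
 [  4.7   2.3]
 [  4.3  -3. ]
 [-19.8  -0.5]
 [ -0.5  -1. ]
 [  1.1   1.1]
 [  0.1  -0.4]
 [  3.5  -1.9]
 [ -2.1  -3.2]
 [  2.7  -3.9]
 [ -1.8  -0.1]
 [  1.9   0.9]]
[0, np.float64(-0.15454141199382113)] [ 0.536 -0.081  0.   ]
[0, np.float64(0.1405351538402161)] [0.575 0.212 0.   ]
[-0.048, np.float64(-0.15454141199382113)] [ 0.489 -0.074  0.   ]
[-0.048, np.float64(0.1405351538402161)] [0.527 0.218 0.   ]
[-0.11, -0.147] [ 0.428 -0.059  0.   ]
[-0.11, 0.147] [0.467 0.233 0.   ]
```

```bash
python3 - <<'E'
from h import *; from plant import viewer
from scipy.optimize import least_squares
cs=viewer.calibration("scene");cd=viewer.calibration("side")
O=[np.array([250,115]),np.array([225,125])]
f=lambda L,o:(np.array(L)+.5)/4-.5+o
cor=[f([[135,445],[748,296],[22,157]],O[0]),f([[553,473],[425,39],[103,552],[50,95]],O[1])]
rol=[f([[171,234],[584,145]],O[0]),f([[337,398],[266,75]],O[1])]
ctr=np.array([[.15,-.21],[.15,.21],[-.15,-.21],[-.15,.21]])
def W(p,L,z):
    c,s=np.cos(p[2]),np.sin(p[2]);L=np.array(L)
    return np.c_[L@np.array([[c,s],[-s,c]])+p[:2],np.full(len(L),z)]
def res(p):
    r=[]
    for i,c in enumerate((cs,cd)):
        r.append(proj(c,W(p,ctr+[p[3],0],.012))[:len(cor[i])]-cor[i])
        r.append(proj(c,W(p,[[-.048,-.147+p[4]],[-.048,.147+p[5]]],.052))-rol[i])
    return np.concatenate(r).ravel()
s=least_squares(res,[.6,.1,0.1,-.05,0,0]);p=s.x
print(p,np.degrees(p[2]));print(s.fun.reshape(-1,2).round(1))
for l in ([0,-.147+p[4]],[0,.147+p[5]],[-.048,-.147+p[4]],[-.048,.147+p[5]],[-.11,-.147],[-.11,.147]):print(l,W(p,[l],0)[0].round(3))
np.save("p.npy",p)
E
```

```text
[ 5.55169165e-01  6.62236762e-02 -9.77858970e-02 -6.37407671e-02
  8.11039757e-05  2.65172829e-03] -5.602719192492267
[[-0.2  0.7]
 [ 1.3 -0.3]
 [-0.2 -1.7]
 [-0.2  0. ]
 [ 0.6 -0.1]
 [ 1.3  0.5]
 [ 0.2 -0.7]
 [-0.7  1.1]
 [-0.7 -0.4]
 [-0.2 -0.2]
 [ 0.1  0.9]]
[0, np.float64(-0.14691889602428312)] [ 0.541 -0.08   0.   ]
[0, np.float64(0.14965172828535322)] [0.57  0.215 0.   ]
[-0.048, np.float64(-0.14691889602428312)] [ 0.493 -0.075  0.   ]
[-0.048, np.float64(0.14965172828535322)] [0.522 0.22  0.   ]
[-0.11, -0.147] [ 0.431 -0.069  0.   ]
[-0.11, 0.147] [0.46  0.223 0.   ]
```

Request:
send_rows(
  increments=[
    {"dx": 0.0292, "dy": -0.0396, "rz": 1.2, "gripper": 0},
    {"dx": 0.0292, "dy": -0.0396, "rz": 1.2, "gripper": 0},
    {"dx": 0.0292, "dy": -0.0396, "rz": 1.2, "gripper": 0},
    {"dx": 0.0292, "dy": -0.0396, "rz": 1.2, "gripper": 0},
    {"dx": 0.0292, "dy": -0.0396, "rz": 1.2, "gripper": 0},
    {"dx": 0.0292, "dy": -0.0396, "rz": 1.2, "gripper": 0},
    {"dx": 0.0292, "dy": -0.0396, "rz": 1.2, "gripper": 0},
    {"dx": 0.0292, "dy": -0.0396, "rz": 1.2, "gripper": 0},
    {"dx": 0.0292, "dy": -0.0396, "rz": 1.2, "gripper": 0},
    {"dx": 0.0292, "dy": -0.0396, "rz": 1.2, "gripper": 0},
    {"dx": 0, "dy": 0},
    {"dx": 0, "dy": 0},
  ],
)

```text
validation failed for argument at $.in...
```

```bash
python3 - <<'E'
from h import *; from plant import viewer,robot
import cv2
c=viewer.calibration("wrist"); im=viewer.snapshot("wrist")[:,:,::-1].copy()
p=np.load("p.npy");co,s=np.cos(p[2]),np.sin(p[2])
def W(l): return [p[0]+co*l[0]-s*l[1],p[1]+s*l[0]+co*l[1],l[2]]
for y in (.147,.049):
  for L in ([[-.048,y-.023,.052],[-.048,y+.023,.052]],[[0,y-.0275,.039],[0,y+.0275,.039]],[[-.11,y-.039,.058],[-.11,y+.039,.058]]):
    a=proj(c,[W(l) for l in L]).round().astype(int); cv2.line(im,tuple(map(int,a[0])),tuple(map(int,a[1])),(255,0,255),1)
t=robot.state(); print(t["position"],t["eef_rot"],t["gripper_width"],t["time_s"])
cv2.imwrite("pics/w1.png",im)
E
```

```text
[0.19691013 0.61947841 0.23136023] [-4.81599266e-01 -3.10443412e+00 -1.34223417e-04] 1.0009331116463225 0.65
```

View pics/w1.png

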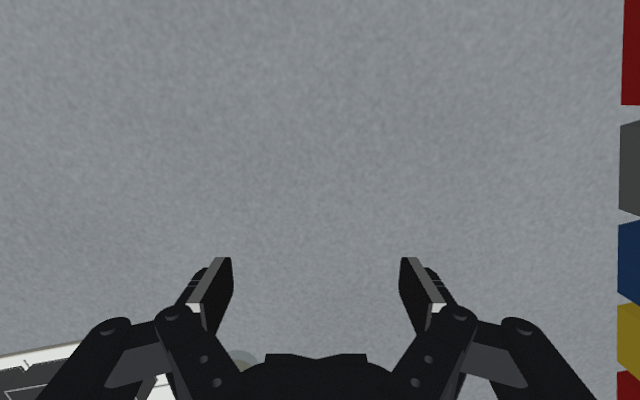

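The move was refused and the arm is still at its start pose; the picture shows only the open fingers over the bench. I'll retry with every key given in each row.

Request:
send_rows(
  increments=[
    {"rx": 0, "ry": 0, "rz": 1.2, "dx": 0.0292, "dy": -0.0396, "dz": 0, "gripper": 0},
  ],
)

```text
time_s: 0.78
position: [0.2226, 0.5826, 0.2309]
eef_rot: [-0.437, -3.109, -0.004]
wrist_force: [1.5, 0.6, -0.4]
gripper_width: 0.818
gripper_force: 0.0
```

Request:
send_rows(
  increments=[
    {"rx": 0, "ry": 0, "rz": 1.2, "dx": 0.0292, "dy": -0.0396, "dz": 0, "gripper": 0},
    {"rx": 0, "ry": 0, "rz": 1.2, "dx": 0.0292, "dy": -0.0396, "dz": 0, "gripper": 0},
    {"rx": 0, "ry": 0, "rz": 1.2, "dx": 0.0292, "dy": -0.0396, "dz": 0, "gripper": 0},
    {"rx": 0, "ry": 0, "rz": 1.2, "dx": 0.0292, "dy": -0.0396, "dz": 0, "gripper": 0},
    {"rx": 0, "ry": 0, "rz": 1.2, "dx": 0.0292, "dy": -0.0396, "dz": 0, "gripper": 0},
    {"rx": 0, "ry": 0, "rz": 1.2, "dx": 0.0292, "dy": -0.0396, "dz": 0, "gripper": 0},
    {"rx": 0, "ry": 0, "rz": 1.2, "dx": 0.0292, "dy": -0.0396, "dz": 0, "gripper": 0},
    {"rx": 0, "ry": 0, "rz": 1.2, "dx": 0.0292, "dy": -0.0396, "dz": 0, "gripper": 0},
    {"rx": 0, "ry": 0, "rz": 1.2, "dx": 0.0292, "dy": -0.0396, "dz": 0, "gripper": 0},
    {"rx": 0, "ry": 0, "rz": 0, "dx": 0, "dy": 0, "dz": 0, "gripper": 0},
    {"rx": 0, "ry": 0, "rz": 0, "dx": 0, "dy": 0, "dz": 0, "gripper": 0},
  ],
)

```text
time_s: 2.15
position: [0.4885, 0.224, 0.2313]
eef_rot: [-0.155, -3.137, -0.001]
wrist_force: [-0.5, 0.1, -0.8]
gripper_width: -0.0
gripper_force: 0.0
```

```bash
cat > w.py <<'E'
from h import *; from plant import viewer,robot
import cv2,sys
c=viewer.calibration("wrist"); im=viewer.snapshot("wrist")[:,:,::-1].copy()
p=np.load("p.npy");co,s=np.cos(p[2]),np.sin(p[2])
def W(l): return [p[0]+co*l[0]-s*l[1],p[1]+s*l[0]+co*l[1],l[2]]
for y in (.147,.049,-.147):
  for L in ([[-.048,y-.023,.052],[-.048,y+.023,.052]],[[0,y-.0275,.039],[0,y+.0275,.039]],[[-.11,y-.039,.058],[-.11,y+.039,.058]]):
    a=proj(c,[W(l) for l in L]).round().astype(int); cv2.line(im,tuple(map(int,a[0])),tuple(map(int,a[1])),(255,0,255),1)
t=robot.state(); q=t["position"]-[p[0],p[1],0]; print(t["position"],t["eef_rot"],t["gripper_width"],t["time_s"],"board xy",co*q[0]+s*q[1],-s*q[0]+co*q[1])
cv2.imwrite(sys.argv[1],im)
E
python3 w.py pics/w2.png
```

```text
[0.48815767 0.22475704 0.2313361 ] [-1.52038296e-01 -3.13731070e+00 -1.39736685e-03] -0.001215769416227591 2.2 board xy -0.08216899891982472 0.1512336741241217
```

View pics/w2.png

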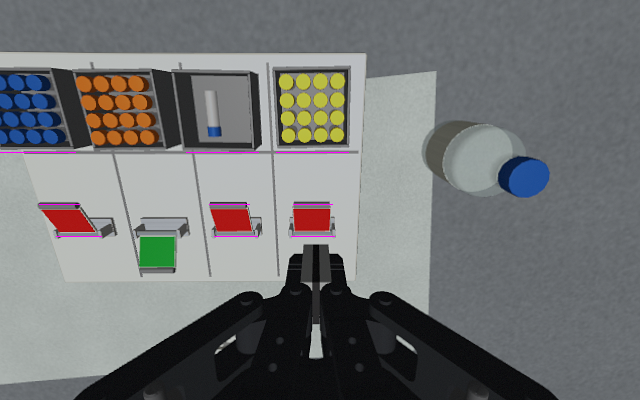

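The overlay lands on the roller edges and hinges of all the tags (yellow-lane roller at (312,205), hinge at row 236), so the pose is good. The empty bin holds one tube. Next I descend into the gap of the yellow lane.

Request:
send_rows(
  increments=[
    {"rx": 0, "ry": 0, "rz": 0, "dx": 0, "dy": -0.001, "dz": -0.04, "gripper": 0},
    {"rx": 0, "ry": 0, "rz": 0, "dx": 0, "dy": -0.001, "dz": -0.04, "gripper": 0},
    {"rx": 0, "ry": 0, "rz": 0, "dx": 0, "dy": 0, "dz": -0.04, "gripper": 0},
    {"rx": 0, "ry": 0, "rz": 0, "dx": 0, "dy": 0, "dz": -0.04, "gripper": 0},
    {"rx": 0, "ry": 0, "rz": 0, "dx": 0, "dy": 0, "dz": -0.015, "gripper": 0},
    {"rx": 0, "ry": 0, "rz": 0, "dx": 0, "dy": 0, "dz": -0.013, "gripper": 0},
    {"rx": 0, "ry": 0, "rz": 0, "dx": 0.008, "dy": -0.001, "dz": 0, "gripper": 0},
  ],
)

```text
time_s: 3.08
position: [0.4965, 0.2211, 0.0433]
eef_rot: [-0.152, -3.137, 0.0]
wrist_force: [-0.5, 0.6, 0.9]
gripper_width: -0.0
gripper_force: 0.0
```

Request:
send_rows(
  increments=[
    {"rx": 0, "ry": 0, "rz": 0, "dx": 0.008, "dy": -0.001, "dz": 0, "gripper": 0},
    {"rx": 0, "ry": 0, "rz": 0, "dx": 0.008, "dy": -0.001, "dz": 0.005, "gripper": 0},
    {"rx": 0, "ry": 0, "rz": 0, "dx": 0.008, "dy": -0.001, "dz": 0.01, "gripper": 0},
    {"rx": 0, "ry": 0, "rz": 0, "dx": 0.008, "dy": -0.001, "dz": 0.006, "gripper": 0},
    {"rx": 0, "ry": 0, "rz": 0, "dx": 0.008, "dy": -0.001, "dz": 0.004, "gripper": 0},
    {"rx": 0, "ry": 0, "rz": 0, "dx": 0.008, "dy": -0.001, "dz": 0.003, "gripper": 0},
  ],
)

```text
time_s: 3.82
position: [0.5455, 0.2144, 0.0717]
eef_rot: [0.155, 3.138, 0.0]
wrist_force: [-0.1, -0.6, -0.5]
gripper_width: 0.005
gripper_force: 0.0
```

Request:
send_rows(
  increments=[
    {"rx": 0, "ry": 0, "rz": 0, "dx": 0.008, "dy": -0.001, "dz": 0.001, "gripper": 0},
    {"rx": 0, "ry": 0, "rz": 0, "dx": 0.008, "dy": -0.001, "dz": 0, "gripper": 0},
    {"rx": 0, "ry": 0, "rz": 0, "dx": 0.008, "dy": -0.001, "dz": 0, "gripper": 0},
    {"rx": 0, "ry": 0, "rz": 0, "dx": 0.008, "dy": -0.001, "dz": 0, "gripper": 0},
  ],
)

```text
time_s: 4.32
position: [0.5773, 0.2104, 0.0721]
eef_rot: [-0.154, -3.137, 0.0]
wrist_force: [-0.2, 0.2, 1.0]
gripper_width: 0.0
gripper_force: 0.0
```

```bash
python3 - <<'E'
from plant import viewer
import cv2
a=viewer.snapshot("side")[100:280,220:420,::-1]; cv2.imwrite("pics/sd2.png",cv2.resize(a,None,fx=3,fy=3,interpolation=cv2.INTER_CUBIC))
E
```

```text
(no output)
```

View pics/sd2.png

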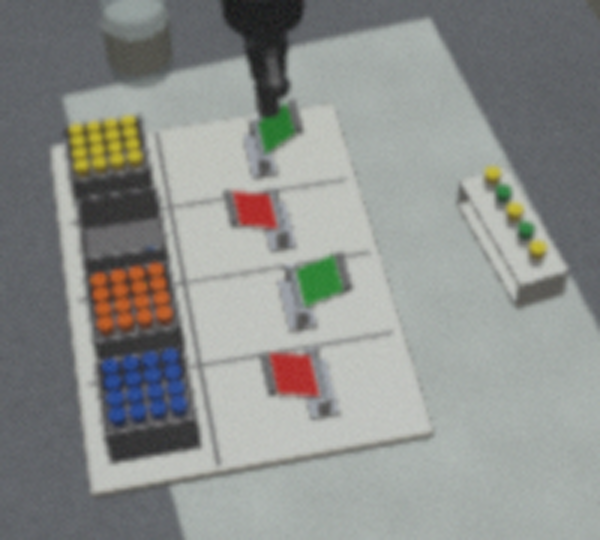

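The yellow-lane tag now lies green, at (278,130) in the crop. I lift and go to the blue lane.

Request:
send_rows(
  increments=[
    {"rx": 0, "ry": 0, "rz": 0, "dx": 0, "dy": 0, "dz": 0.03, "gripper": 0},
    {"rx": 0, "ry": 0, "rz": 0, "dx": 0, "dy": 0, "dz": 0.03, "gripper": 0},
    {"rx": 0, "ry": 0, "rz": 0, "dx": 0, "dy": 0, "dz": 0.03, "gripper": 0},
    {"rx": 0, "ry": 0, "rz": 0, "dx": -0.02, "dy": -0.047, "dz": 0, "gripper": 0},
    {"rx": 0, "ry": 0, "rz": 0, "dx": -0.02, "dy": -0.047, "dz": 0, "gripper": 0},
    {"rx": 0, "ry": 0, "rz": 0, "dx": -0.02, "dy": -0.047, "dz": 0, "gripper": 0},
    {"rx": 0, "ry": 0, "rz": 0, "dx": -0.02, "dy": -0.047, "dz": 0, "gripper": 0},
    {"rx": 0, "ry": 0, "rz": 0, "dx": -0.02, "dy": -0.047, "dz": 0, "gripper": 0},
    {"rx": 0, "ry": 0, "rz": 0, "dx": -0.02, "dy": -0.047, "dz": 0, "gripper": 0},
    {"rx": 0, "ry": 0, "rz": 0, "dx": 0, "dy": 0, "dz": 0, "gripper": 0},
    {"rx": 0, "ry": 0, "rz": 0, "dx": 0, "dy": 0, "dz": 0, "gripper": 0},
  ],
)

```text
time_s: 5.75
position: [0.4574, -0.0711, 0.1625]
eef_rot: [0.155, 3.137, 0.001]
wrist_force: [-0.1, 0.5, -0.1]
gripper_width: -0.0
gripper_force: 0.0
```

```bash
python3 w.py pics/w3.png
```

```text
[ 0.45767352 -0.07044064  0.1624336 ] [1.52176000e-01 3.13706914e+00 1.14385661e-03] 0.00011390727948421366 5.8 board xy -0.08368733473873695 -0.1455299494775474
```

View pics/w3.png

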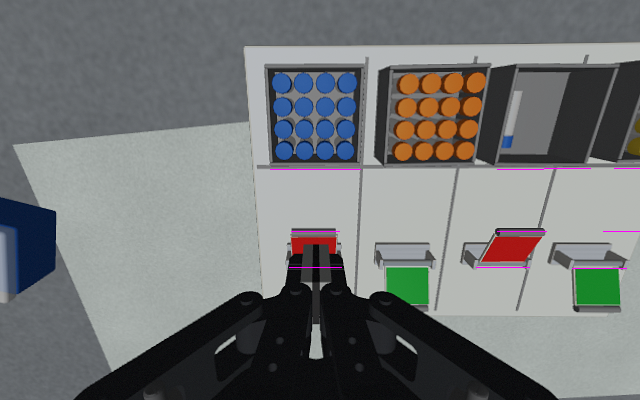

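The blue-lane tag's roller is at (314,231), matching the overlay, and the tool is centred on it. I repeat the same push here.

Request:
send_rows(
  increments=[
    {"rx": 0, "ry": 0, "rz": 0, "dx": 0, "dy": -0.001, "dz": -0.04, "gripper": 0},
    {"rx": 0, "ry": 0, "rz": 0, "dx": 0, "dy": 0, "dz": -0.04, "gripper": 0},
    {"rx": 0, "ry": 0, "rz": 0, "dx": 0, "dy": 0, "dz": -0.025, "gripper": 0},
    {"rx": 0, "ry": 0, "rz": 0, "dx": 0, "dy": 0, "dz": -0.014, "gripper": 0},
    {"rx": 0, "ry": 0, "rz": 0, "dx": 0.01, "dy": -0.001, "dz": 0, "gripper": 0},
  ],
)

```text
time_s: 6.42
position: [0.4665, -0.0725, 0.0427]
eef_rot: [-0.152, -3.135, -0.001]
wrist_force: [0.2, 0.2, -0.4]
gripper_width: 0.0
gripper_force: 0.0
```

Request:
send_rows(
  increments=[
    {"rx": 0, "ry": 0, "rz": 0, "dx": 0.008, "dy": -0.001, "dz": 0, "gripper": 0},
    {"rx": 0, "ry": 0, "rz": 0, "dx": 0.008, "dy": -0.001, "dz": 0.005, "gripper": 0},
    {"rx": 0, "ry": 0, "rz": 0, "dx": 0.008, "dy": -0.001, "dz": 0.01, "gripper": 0},
    {"rx": 0, "ry": 0, "rz": 0, "dx": 0.008, "dy": -0.001, "dz": 0.006, "gripper": 0},
    {"rx": 0, "ry": 0, "rz": 0, "dx": 0.008, "dy": -0.001, "dz": 0.004, "gripper": 0},
    {"rx": 0, "ry": 0, "rz": 0, "dx": 0.008, "dy": -0.001, "dz": 0.003, "gripper": 0},
  ],
)

```text
time_s: 7.18
position: [0.5156, -0.0797, 0.0717]
eef_rot: [0.155, 3.137, -0.0]
wrist_force: [-0.3, -0.4, -0.2]
gripper_width: -0.002
gripper_force: 0.0
```

Request:
send_rows(
  increments=[
    {"rx": 0, "ry": 0, "rz": 0, "dx": 0.008, "dy": -0.001, "dz": 0.001, "gripper": 0},
    {"rx": 0, "ry": 0, "rz": 0, "dx": 0.008, "dy": -0.001, "dz": 0, "gripper": 0},
    {"rx": 0, "ry": 0, "rz": 0, "dx": 0.008, "dy": -0.001, "dz": 0, "gripper": 0},
    {"rx": 0, "ry": 0, "rz": 0, "dx": 0.008, "dy": -0.001, "dz": 0, "gripper": 0},
    {"rx": 0, "ry": 0, "rz": 0, "dx": 0, "dy": 0, "dz": 0.03, "gripper": 0},
    {"rx": 0, "ry": 0, "rz": 0, "dx": 0, "dy": 0, "dz": 0.04, "gripper": 0},
    {"rx": 0, "ry": 0, "rz": 0, "dx": 0, "dy": 0, "dz": 0.04, "gripper": 0},
    {"rx": 0, "ry": 0, "rz": 0, "dx": 0, "dy": 0, "dz": 0.04, "gripper": 0},
    {"rx": 0, "ry": 0, "rz": 0, "dx": 0, "dy": 0, "dz": 0, "gripper": 0},
    {"rx": 0, "ry": 0, "rz": 0, "dx": 0, "dy": 0, "dz": 0, "gripper": 0},
    {"rx": 0, "ry": 0, "rz": 0, "dx": 0, "dy": 0, "dz": 0, "gripper": 0},
    {"rx": 0, "ry": 0, "rz": 0, "dx": 0, "dy": 0, "dz": 0, "gripper": 0},
  ],
)

```text
time_s: 8.68
position: [0.5463, -0.0834, 0.2212]
eef_rot: [-0.154, -3.136, -0.0]
wrist_force: [0.6, 0.2, 0.1]
gripper_width: 0.001
gripper_force: 0.0
```

```bash
python3 - <<'E'
from plant import viewer
import cv2
a=viewer.snapshot("scene")[100:260,230:450,::-1]; cv2.imwrite("pics/sc3.png",cv2.resize(a,None,fx=3,fy=3,interpolation=cv2.INTER_CUBIC))
E
```

```text
(no output)
```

View pics/sc3.png

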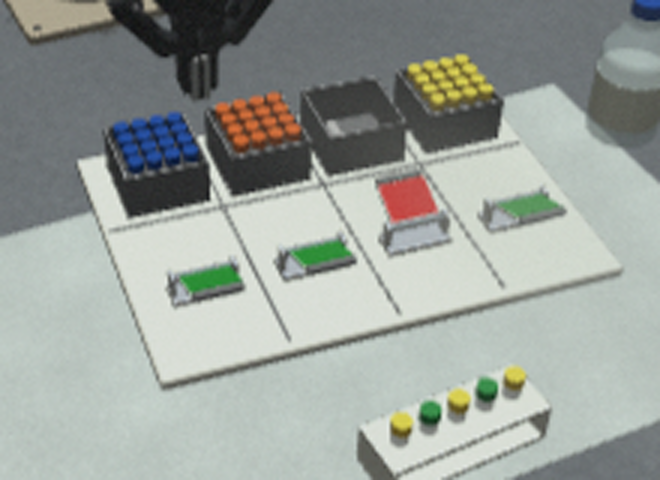

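Three tags now lie green: blue (205,280), orange (315,257) and yellow (525,207). The empty lane lies red (408,200), the bins haven't moved, and the tool is clear.

```bash
python3 -c "
from plant import robot
print(robot.sign_off())"
```

```text
the job is handed in; nothing more can be done
None
```

The job is handed in: I pushed over the two wrong tags (blue and yellow lanes), so all three full bins show green and the run-out bin shows red, and the last pictures show nothing else disturbed.

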